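Hang the strainer pail on the drip stand

TASK

Hang the steel pail up to drain: swing its folded bail handle up past upright until it leans against its stop, and let go so that it stands there by itself while the pail stays standing on the counter. Then lift the pail clear of the counter and hook the bail into the notches of both hooks of the drip stand, and leave the pail hanging there still and level. Leave the spice jar, the small bowl, the mug and the turner where they are, and do not tip the pail over.

Things in the scene. Friction and masses are not known exactly. Their poses are not given: they have to be found in the camera images.
- pail: Round open steel pail: 76 mm across at the foot, 100 mm at the rim, 88 mm tall (ears on its y sides reach 100 mm), 0.3 to 0.6 kg with bail. Origin: centre of its underside, z up. The bail lies folded on its -x side, roughly facing the robot; the pivots lie on its y axis, 90 mm above the underside. Only 12 mm are free between grip and rim, too little for a finger from above.
- bail (a joint): Angle of the pail's swing bail in rad: 0 = folded, level, sticking out on the pail's -x side; 1.57 upright; 1.75 = end stop, leaning 10 degrees beyond upright to +x. It swings freely: let go before upright it falls back, beyond it stays leaning on its stop. 6 mm steel rod, 120 mm wide at the pivots, straight top 100 mm long, 68 mm from the pivot line.
- bail_grip (a point): Centre of the black round sleeve, 12 mm thick, 40 mm long, mid-way on the bail's straight top; y along the sleeve, x towards the pivots. At bail angle q it lies at x = -68 cos q, z = 90 + 68 sin q mm in the pail's frame. Folded, a fingertip fits under it from outside with the tool tilted about 45 degrees, pointing down and towards the pail.
- hook_seat (a point): Midway between the two hooks of the fixed drip stand, 232 mm above the counter: where the centre line of the bail's rod lies when hooked. z up, -x the open side (hook tips, roughly towards the robot), y from hook to hook. Each hook has a U notch, open upward, with a floor 26 mm long centred at this x; tips (-x side) rise 19 mm above this point, the arms behind 17 mm.
- drip_stand: Fixed steel stand with a double hook: two parallel 8 mm rods at y = -34 and +34 mm (60 mm free between them, room for fingers and grip), running back to one post at x = 105 mm that ends at the height of the arms. Drip tray 170 x 180 x 18 mm under the hooks. The hooks must pass through the bail, above the pail, so it can only come in from the -x side. Origin on the counter straight below the hook seat, same axes.
- spice_jar: closed amber glass jar with black cap, 48 mm across, 60 mm tall; bystander; origin at its underside
- ramekin: small white bowl, 72 mm across, 40 mm tall; bystander; origin at its underside
- jug: steel mug, 84 mm across, 100 mm tall, handle on its +y side; bystander; origin at its underside
- turner: kitchen turner (spatula) lying flat, 260 mm long; bystander; origin at its underside
Mind the look-alikes: they are no part of the job. Leave any red look-alike of the pail alone.

How it is judged:
On the way, in this order (a step that is already met when the one before it is completed fails the run):
1. the bail stands past upright by itself, untouched, while the pail stands on the counter (value of joint bail above 1.6 rad and contact force between the fingers and pail below 0.2 N and height (world z) of pail below 0.01 m and angle between pail's own z axis and vertical below 0.1 rad), for 0.3 s.
2. the pail is lifted clear of the counter (height (world z) of pail above 0.03 m), for 0.2 s.
At the end, for the whole second after the job is handed in: The bail lies in the notches of both hooks (grip centre within 18 mm along the hooks, 25 mm sideways, and -8 to +10 mm in height of the hook seat; bail in line with the hooks within 0.2 rad), and the pail hangs from it released, level within 0.2 rad and still (below 0.05 m/s), clear of the counter (x of bail_grip in the frame of hook_seat between -0.018 and 0.018 m and y of bail_grip in the frame of hook_seat between -0.025 and 0.025 m and z of bail_grip in the frame of hook_seat between -0.008 and 0.01 m and angle between the y axis of bail_grip and the y axis of hook_seat, either way round below 0.2 rad and angle between pail's own z axis and vertical below 0.2 rad and linear speed of pail below 0.05 m/s and height (world z) of pail above 0.04 m); the robot touches nothing.
It fails at once if the pail is tipped over (angle between pail's own z axis and vertical above 1 rad).
It fails at once if the spice jar, bowl, mug or turner is moved more than 30 mm from its place (distance of any of spice_jar, ramekin, jug, turner from where it was at the start of the episode above 0.03 m).
It also fails if it takes over 72 s, if anything falls off the work surface, if the arm or the gripper's body presses on something with over 40 N, if the wrist force passes 120 N, or if a joint passes its speed limit or range.

ROBOT

A 6-joint arm with a two-finger parallel gripper is mounted at the origin on the work surface. World frame = base frame: x ahead of the robot, y to its left, z up, the work surface at z = 0. Lengths are in m, angles in rad, forces in N, time in s.
With the tool pointing down it reaches from about 0.3 to 0.775 m from the base axis. Payload 14.6 kg.
Tool frame: the origin (TCP) lies midway between the tips of the shut fingers; the grasp point (between the pads) lies 19 mm behind it; z points along the fingers, y is the direction in which the jaws open and shut (so a half turn about z gives the same grasp; the last joint's range is limited). The gripper opens to 94 mm and grips with 3 to 60 N. Pads are 16 mm wide; open, the fingers measure 119 mm over their backs; the gripper's body (75 mm by 177 mm) begins 78 mm behind the grasp point.
Start: joints at [1.124, 0.3, 1.521, -0, 1.321, -0.067], TCP at [0.204, 0.511, 0.205] pointing down, gripper open.
Joint ranges: [-3.03, 3.03], [-0.79, 2.21], [0.23, 2.52], [-1.04, 4.18], [0, 3.07], [-2.55, 2.55]. Speed limits (rad/s): [2.22, 2.22, 2.57, 3.14, 3.14, 3.14].

INTERFACE

Orientations are given as [roll, pitch, yaw] about the fixed x, y, z axes, in that order (R = Rz(yaw) Ry(pitch) Rx(roll)).
In Python, from station import readout, imaging, job gives the robot as it stands.
- The arm moves only by the tool arm_command, never from a script. Its argument "increments" is a list of rows, each an object with "gripper": the opening, from 0 (shut) to 1 (fully open); "slide": the shift along the world's x, y, z in m, a list of three; "yaw": the turn about the world's z in rad. A call has 1 to 8 rows; each row is the pose to reach, as a shift and turn from the pose commanded when the call began; what a row does not reach only later rows make up. A row lasts 1/8 s, in which the tool goes at most 62.5 mm and 10.7 degrees, less where a joint would pass 70% of its speed; a pose out of reach is approached as far as the arm can. A call with a gripper value outside its range is refused whole. The fingers move at their own pace and stop on an object; "grip_force" is the grip in N (left out, the last holds). Time passes only in rows, so rows that repeat a pose let the fingers close. It gives the time, the measured TCP pose, the force and the opening at its end, in the units of the state.
- readout.get_obs(): the state, without advancing time (a new reading comes with each control period).
- imaging.camera(name): name is "side" or "top"; returns a dict with "color" (480x640x3 uint8, red, green, blue), "mtx" (3x3 intrinsics, pixels), "rvec" (rotation vector, rad) and "tvec" (3), from world to camera coordinates, as OpenCV has them. Camera axes: x right, y down, z forward; pixel columns grow to the right and rows downward; lengths in m; the calibration is good to about 2 mm. A picture is of the moment at which its call begins. There is no depth.
- job.hand_in(): hands the job in, once; it reports no verdict.
The state is a dict: "time_s": time; "qpos": joint angles; "joint_vel": joint speeds; "tau": joint torques, N m; "ee_pos": TCP position; "eef_rot": TCP orientation; "force": force on the tool from outside, world axes, zero at the start; "moment": the same for the moment, N m; "grip_width": finger opening in m.
Only numpy, scipy, OpenCV 4.12 (cv2) and the standard library are available. Lean on these libraries where they do the work, as an engineer would, in place of code of your own. Each camera call takes 0.05 s, during which the arm holds its last target. There are 200 camera calls.

## Working session

There is one attempt and no reset: what is moved stays moved. The work goes in short steps, Python scripts to look and compute and a tool call to move; the robot and the scene stay as the last step left them, time stands still between calls to the robot, and variables do not carry over. Pictures are saved under pics/ and viewed, about 8 in all and at most 12, crops included, and the job is handed in when it is done.

Besides the shell and the picture viewer there is one more tool, called after "Emit:" as name(argument=value, ...), one argument or row to a line, values as JSON. arm_command: Moves the arm, as the interface text tells. Its arguments: {"type":"object","properties":{"increments":{"type":"array","items":{"type":"object","properties":{"gripper":{"type":"number"},"slide":{"type":"array","items":{"type":"number"}},"yaw":{"type":"number"}}}},"grip_force":{"type":"number"}},"required":["increments"]}

```bash
mkdir -p pics; ls; cat > h.py <<'E'
import numpy as np, cv2
from station import readout, imaging, job
def snap(n,f):
    c=imaging.camera(n); cv2.imwrite('pics/'+f,c['color'][...,::-1]); np.savez('pics/'+n+'.npz',**{k:np.array(c[k],float) for k in('mtx','rvec','tvec')}); return c
def cal(n):
    d=np.load('pics/'+n+'.npz'); return d['mtx'],d['rvec'].ravel(),d['tvec'].ravel()
def ray(n,p):
    K,r,t=cal(n); R=cv2.Rodrigues(r)[0]; d=R.T@np.linalg.inv(K)@[p[0],p[1],1]; return -R.T@t,d
def atz(n,p,z):
    o,d=ray(n,p); return o+d*(z-o[2])/d[2]
def tri(a,b):  # pixel a in top, b in side
    o1,d1=ray('top',a);o2,d2=ray('side',b); s=np.linalg.lstsq(np.c_[d1,-d2],o2-o1,rcond=None)[0]
    p,q=o1+s[0]*d1,o2+s[1]*d2; return (p+q)/2,np.linalg.norm(p-q)
def proj(n,P):
    K,r,t=cal(n); return cv2.projectPoints(np.array(P,float).reshape(-1,1,3),r,t,K,None)[0].reshape(-1,2)
E
python3 - <<'E'
from h import *
for n in('top','side'):
    snap(n,n+'0.png'); print(n,ray(n,(320,240)))
print(readout.get_obs())
E
```

```text
pics
top (array([0.24959349, 0.00495933, 1.32962551]), array([ 0.22613625, -0.03044958, -0.97368482]))
side (array([ 0.03425596, -0.68875214,  0.9966997 ]), array([ 0.42465156,  0.56408128, -0.70865772]))
{'time_s': 0.1, 'qpos': array([ 1.12440738e+00,  3.00431896e-01,  1.52151982e+00, -9.19092885e-06,
        1.32071428e+00, -6.66181813e-02]), 'joint_vel': array([-0.0002966 , -0.00038614, -0.00047155, -0.00150708, -0.00042363,
        0.00106849]), 'tau': array([-1.88293166e-04, -5.32648873e+01, -3.53279865e+01,  7.09624845e-02,
        2.36188306e-02, -1.20419284e-05]), 'ee_pos': array([0.20379924, 0.51058894, 0.20493375]), 'eef_rot': array([-3.14052110e+00, -6.25683917e-05,  2.76182414e+00]), 'force': array([0.03357899, 0.1515829 , 0.53741032]), 'moment': array([ 0.02201258,  0.01800333, -0.00074049]), 'grip_width': 0.0944186508946663}
```

View pics/top0.png

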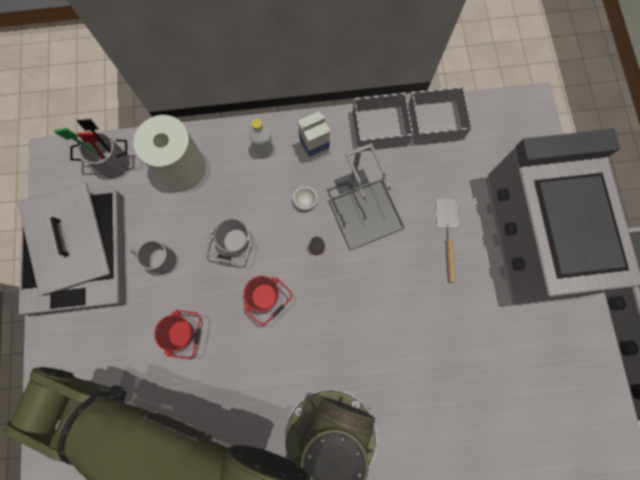

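View pics/side0.png

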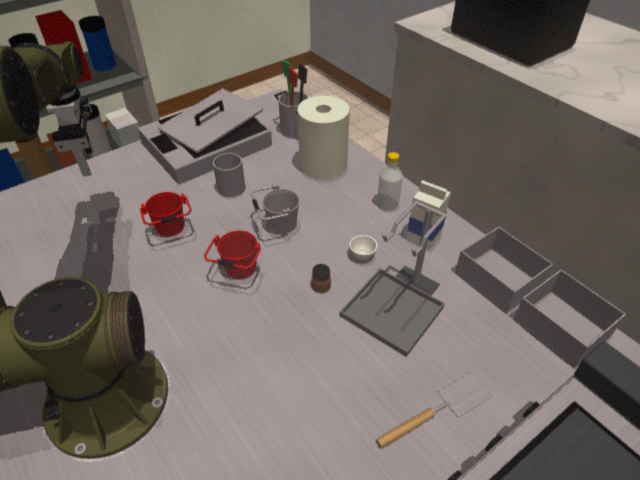

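The top view shows the steel pail at (232,238) with its bail folded towards (224,258), the stand tray at about (365,215), and red look-alikes at (262,295) and (175,335). The tool only slides and yaws, so I can't tilt it. Instead I plan to grip the bare rod beside the sleeve, where the gap to the rim is wider. I'll zoom in next.

```bash
python3 - <<'E'
from h import *
T=cv2.imread('pics/top0.png');S=cv2.imread('pics/side0.png')
def c(I,x,y,w,h,s): return cv2.resize(I[y:y+h,x:x+w],(w*s,h*s),interpolation=cv2.INTER_CUBIC)
cv2.imwrite('pics/pail.png',np.hstack([c(T,190,205,66,75,6),c(S,240,175,66,75,6)]))
cv2.imwrite('pics/stand.png',np.hstack([c(T,320,138,90,115,4),c(S,335,180,110,115,4)]))
E
```

```text
(no output)
```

View pics/pail.png

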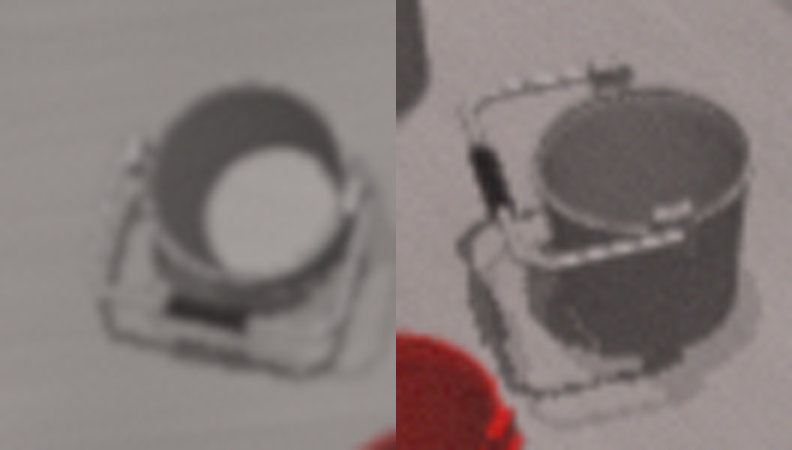

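View pics/stand.png

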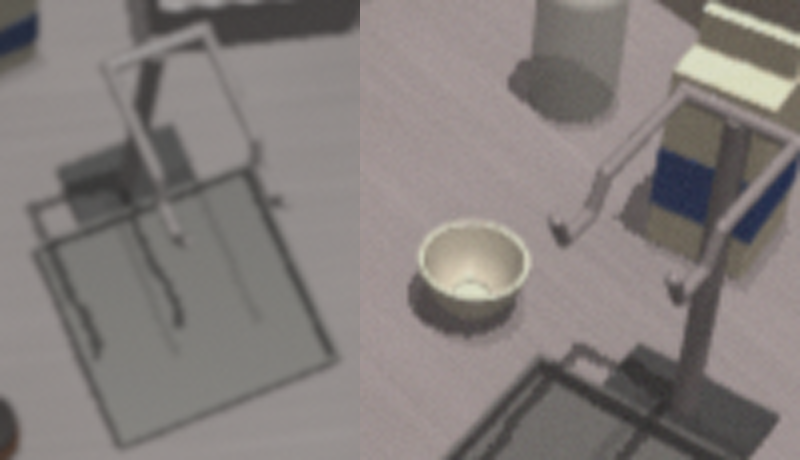

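```bash
python3 - <<'E'
from h import *
from scipy.optimize import least_squares
t=lambda p:(190+p[0]/6,205+p[1]/6); s=lambda p:(240+(p[0]-396)/6,175+p[1]/6)
print('grip tri',tri(t((207,314)),s((489,180))))
for a,b in [((167,303),(478,148)),((247,325),(500,212)),((133,152),(610,72)),((352,195),(672,212)),((105,300),(470,108)),((328,375),(520,252))]: print(tri(t(a),s(b)))
print('rimT',atz('top',t((248,185)),.088),'rimS',atz('side',s((643,161)),.088))
T=lambda p:(320+p[0]/4,138+p[1]/4); S=lambda p:(335+(p[0]-360)/4,180+p[1]/4)
print('stand')
for a,b in [((178,240),(560,225)),((277,202),(680,285)),((105,66),(690,88)),((207,28),(800,135))]: print(tri(T(a),S(b)))
c=[atz('top',T(p),.018) for p in [(35,252),(252,170),(335,360),(120,445)]]; print(np.round(c,3),np.mean(c,0))
E
```

```text
grip tri (array([0.51950452, 0.23726814, 0.09128752]), np.float64(0.0006337275081911305))
(array([0.52572608, 0.25495619, 0.09452482]), np.float64(0.0003463728564697717))
(array([0.51315685, 0.21944003, 0.08851148]), np.float64(0.0016066651169731017))
(array([0.60158011, 0.26605712, 0.0924169 ]), np.float64(0.001550526803390448))
(array([0.56662414, 0.1642178 , 0.09910926]), np.float64(0.0010906546717160772))
(array([0.53436508, 0.2826251 , 0.0932633 ]), np.float64(0.007061349332581761))
(array([0.48969508, 0.17851218, 0.10506793]), np.float64(0.017909222850106425))
rimT [0.57959626 0.21427807 0.088     ] rimS [0.58259054 0.21022635 0.088     ]
stand
(array([ 0.60064559, -0.15529801,  0.23685781]), np.float64(0.0038055636177131104))
(array([ 0.61940058, -0.22217836,  0.23599145]), np.float64(0.0054007688410192935))
(array([ 0.72110208, -0.12437567,  0.24478707]), np.float64(0.005397259562106679))
(array([ 0.73509229, -0.19160844,  0.25192655]), np.float64(0.003035423556388821))
[[ 0.672 -0.077  0.018]
 [ 0.718 -0.251  0.018]
 [ 0.561 -0.29   0.018]
 [ 0.516 -0.121  0.018]] [ 0.61680217 -0.18468049  0.018     ]
```

Emit:
arm_command(
  increments=[
    {"slide":[0.05,-0.035,0.01],"yaw":-0.18,"gripper":0.19},
    {"slide":[0.1,-0.07,0.01],"yaw":-0.36,"gripper":0.19},
    {"slide":[0.15,-0.105,0.01],"yaw":-0.54,"gripper":0.19},
    {"slide":[0.2,-0.14,0.01],"yaw":-0.72,"gripper":0.19},
    {"slide":[0.25,-0.175,0.01],"yaw":-0.9,"gripper":0.19},
    {"slide":[0.29,-0.21,0.01],"yaw":-1.08,"gripper":0.19},
    {"slide":[0.328,-0.2386,0.01],"yaw":-1.26,"gripper":0.19},
    {"slide":[0.328,-0.2386,0.01],"yaw":-1.44,"gripper":0.19},
  ],
)

```text
time_s: 1.1
ee_pos: [0.5337, 0.2699, 0.2145]
eef_rot: [-3.141, 0.001, 1.312]
force: [0.4, 0.7, 0.1]
grip_width: 0.0191
```

Emit:
arm_command(
  increments=[
    {"slide":[0,0,0],"yaw":-0.102,"gripper":0.19},
    {"slide":[0,0,-0.04],"yaw":-0.102,"gripper":0.19},
    {"slide":[0,0,-0.08],"yaw":-0.102,"gripper":0.19},
    {"slide":[0,0,-0.09],"yaw":-0.102,"gripper":0.19},
    {"slide":[0,0,-0.09],"yaw":-0.102,"gripper":0.19},
    {"slide":[0,0,-0.09],"yaw":-0.102,"gripper":0.19},
  ],
)

```text
time_s: 1.85
ee_pos: [0.5326, 0.2725, 0.1272]
eef_rot: [3.14, -0.002, 1.22]
force: [-0.2, 0.6, -0.3]
grip_width: 0.0178
```

```bash
python3 - <<'E'
from h import *
t=snap('top','t1.png');s=snap('side','s1.png')
def c(f,x,y,w,h,k): I=cv2.imread('pics/'+f); return cv2.resize(I[y:y+h,x:x+w],(w*k,h*k),interpolation=cv2.INTER_CUBIC)
cv2.imwrite('pics/v1.png',np.hstack([c('t1.png',190,205,66,75,6),c('s1.png',240,175,66,75,6)]))
o=readout.get_obs();print(o['ee_pos'],o['eef_rot'],o['grip_width'],o['qpos'])
E
```

```text
[0.53240426 0.27243866 0.12684368] [ 3.14011758e+00 -1.42839614e-03  1.21982244e+00] 0.01778738727491177 [4.11732573e-01 4.75960981e-01 1.46686944e+00 1.45952445e-05
 1.19670895e+00 7.62702198e-01]
```

View pics/v1.png

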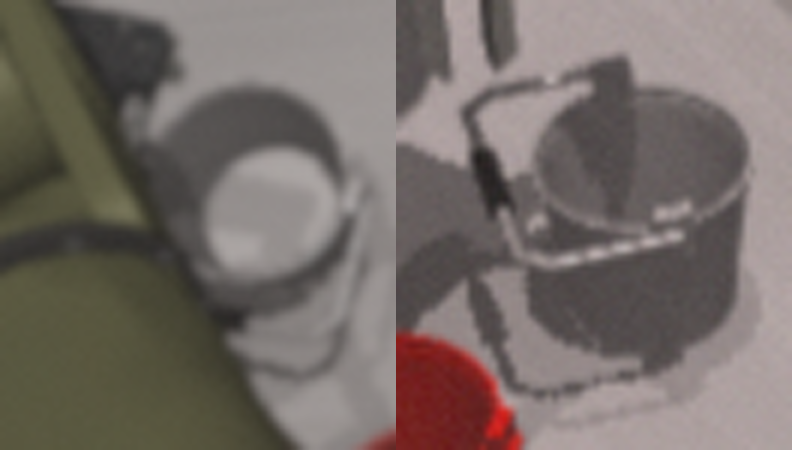

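```bash
python3 - <<'E'
from h import *
P=[[.5324,.2725,.127],[.5324,.2725,.0905],[.5195,.2373,.0905]]
q=proj('side',P); print((q-[240,175])*6+[396,0])
for yaw in(-.3,-.35,-.4):
  for g in[(.5195,.2373)]:
    x=np.array([np.cos(yaw),np.sin(yaw)]);y=np.array([-x[1],x[0]]);c=np.array(g)+.068*x
    pts=[np.r_[c-.068*x+s*.05*y,.09] for s in(1,-1)]+[np.r_[c+s*.06*y,.09] for s in(1,-1)]
    print(yaw,c,((proj('side',pts)-[240,175])*6+[396,0]).round().tolist(),((proj('top',pts)-[190,205])*6).round().tolist())
E
```

```text
[[463.56781548  64.57000452]
 [471.12761413 128.33239921]
 [488.41137571 181.52811325]]
-0.3 [0.58446288 0.21720463] [[460.0, 113.0], [518.0, 255.0], [600.0, 67.0], [678.0, 233.0]] [[104.0, 295.0], [312.0, 333.0], [117.0, 152.0], [364.0, 197.0]]
-0.35 [0.58337734 0.21398295] [[465.0, 112.0], [513.0, 257.0], [608.0, 70.0], [673.0, 240.0]] [[105.0, 290.0], [311.0, 338.0], [125.0, 148.0], [370.0, 205.0]]
-0.4 [0.58213215 0.21081955] [[471.0, 111.0], [507.0, 258.0], [616.0, 73.0], [668.0, 246.0]] [[107.0, 285.0], [309.0, 343.0], [134.0, 144.0], [375.0, 212.0]]
```

The fingertips straddle the gap above the rod: the finger gap is at about (470,65) in the crop and the rod at about (472,128), which matches the model. Going down now.

Emit:
arm_command(
  increments=[
    {"slide":[0,0,-0.015],"gripper":0.19},
    {"slide":[0,0,-0.03],"gripper":0.19},
    {"slide":[0,0,-0.04],"gripper":0.19},
    {"slide":[0,0,-0.049],"gripper":0.19},
    {"slide":[0,0,-0.049],"gripper":0.19},
  ],
)

```text
invalid input
```

Emit:
arm_command(
  increments=[
    {"gripper":0},
    {"gripper":0},
    {"gripper":0},
    {"gripper":0},
  ],
  grip_force=5,
)

```text
invalid input
```

Emit:
arm_command(
  increments=[
    {"slide":[0,0,-0.015],"yaw":0,"gripper":0.19},
    {"slide":[0,0,-0.03],"yaw":0,"gripper":0.19},
    {"slide":[0,0,-0.04],"yaw":0,"gripper":0.19},
    {"slide":[0,0,-0.049],"yaw":0,"gripper":0.19},
    {"slide":[0,0,-0.049],"yaw":0,"gripper":0.19},
  ],
)

```text
time_s: 2.58
ee_pos: [0.5316, 0.2721, 0.0757]
eef_rot: [-3.141, 0.001, 1.22]
force: [1.0, -0.8, 0.2]
grip_width: 0.0178
```

Emit:
arm_command(
  increments=[
    {"slide":[0,0,0],"yaw":0,"gripper":0},
    {"slide":[0,0,0],"yaw":0,"gripper":0},
    {"slide":[0,0,0],"yaw":0,"gripper":0},
    {"slide":[0,0,0],"yaw":0,"gripper":0},
  ],
  grip_force=5,
)

```text
time_s: 3.08
ee_pos: [0.532, 0.2724, 0.0768]
eef_rot: [3.141, -0.001, 1.22]
force: [-1.2, 1.7, 1.5]
grip_width: 0.0055
```

The rod is gripped at a width of 5.5 mm. Next I follow the bail's arc, first to q=0.8.

Emit:
arm_command(
  increments=[
    {"slide":[0.0003,-0.0001,0.0068],"yaw":0,"gripper":0},
    {"slide":[0.0013,-0.0005,0.0135],"yaw":0,"gripper":0},
    {"slide":[0.0028,-0.001,0.0201],"yaw":0,"gripper":0},
    {"slide":[0.005,-0.0018,0.0265],"yaw":0,"gripper":0},
    {"slide":[0.0078,-0.0028,0.0326],"yaw":0,"gripper":0},
    {"slide":[0.0112,-0.0041,0.0384],"yaw":0,"gripper":0},
    {"slide":[0.015,-0.0055,0.0438],"yaw":0,"gripper":0},
    {"slide":[0.0193,-0.0071,0.0488],"yaw":0,"gripper":0},
  ],
)

```text
time_s: 4.08
ee_pos: [0.5515, 0.265, 0.1256]
eef_rot: [-3.142, -0.0, 1.22]
force: [-2.0, 1.4, 1.1]
grip_width: 0.0058
```

```bash
python3 - <<'E'
from h import *
s=snap('side','s2.png')
I=cv2.imread('pics/s2.png');cv2.imwrite('pics/v2.png',cv2.resize(I[150:260,220:320],None,fx=5,fy=5,interpolation=cv2.INTER_CUBIC))
o=readout.get_obs();print(o['ee_pos'],o['grip_width'],o['force'])
E
```

```text
[0.55211888 0.26491337 0.12630043] 0.006084365920709414 [-1.30193694  0.95839993  2.27325326]
```

View pics/v2.png

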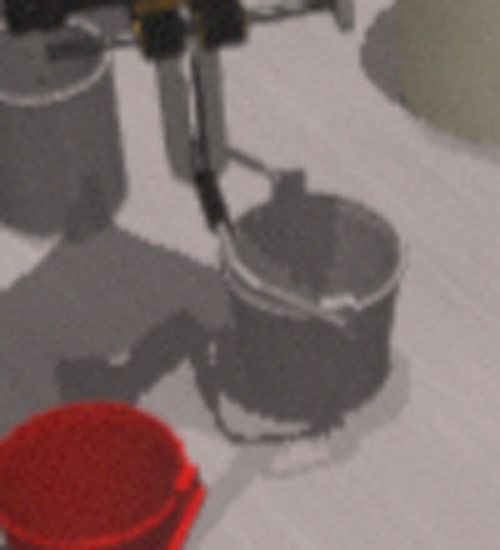

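The sleeve at (208,195) in the crop rises with the fingers, and the pail stays put and upright. Continuing the arc past upright.

Emit:
arm_command(
  increments=[
    {"slide":[0.0048,-0.0017,0.0045],"yaw":0,"gripper":0},
    {"slide":[0.01,-0.0037,0.0084],"yaw":0,"gripper":0},
    {"slide":[0.0156,-0.0057,0.0118],"yaw":0,"gripper":0},
    {"slide":[0.0214,-0.0078,0.0146],"yaw":0,"gripper":0},
    {"slide":[0.0274,-0.01,0.0167],"yaw":0,"gripper":0},
    {"slide":[0.0336,-0.0123,0.0182],"yaw":0,"gripper":0},
    {"slide":[0.04,-0.0146,0.019],"yaw":0,"gripper":0},
    {"slide":[0.0464,-0.0169,0.0192],"yaw":0,"gripper":0},
  ],
)

```text
time_s: 5.12
ee_pos: [0.5981, 0.2479, 0.1443]
eef_rot: [-3.142, 0.0, 1.22]
force: [-0.9, 0.5, 1.0]
grip_width: 0.0054
```

Emit:
arm_command(
  increments=[
    {"slide":[0.004,-0.0015,0],"yaw":0,"gripper":0},
    {"slide":[0.008,-0.003,-0.0008],"yaw":0,"gripper":0},
    {"slide":[0.008,-0.003,-0.0008],"yaw":0,"gripper":0},
    {"slide":[0.008,-0.003,-0.0008],"yaw":0,"gripper":0},
  ],
)

```text
time_s: 5.62
ee_pos: [0.6055, 0.2452, 0.1436]
eef_rot: [-3.141, 0.0, 1.22]
force: [-0.5, 0.3, -0.3]
grip_width: 0.0056
```

```bash
python3 - <<'E'
from h import *
s=snap('side','s3.png')
I=cv2.imread('pics/s3.png');cv2.imwrite('pics/v3.png',cv2.resize(I[150:260,220:320],None,fx=5,fy=5,interpolation=cv2.INTER_CUBIC))
o=readout.get_obs();print(o['ee_pos'],o['grip_width'],o['force'])
E
```

```text
[0.60546488 0.24526042 0.14361242] 0.005971776513910347 [-1.35363466  0.7406857  -0.9787728 ]
```

View pics/v3.png

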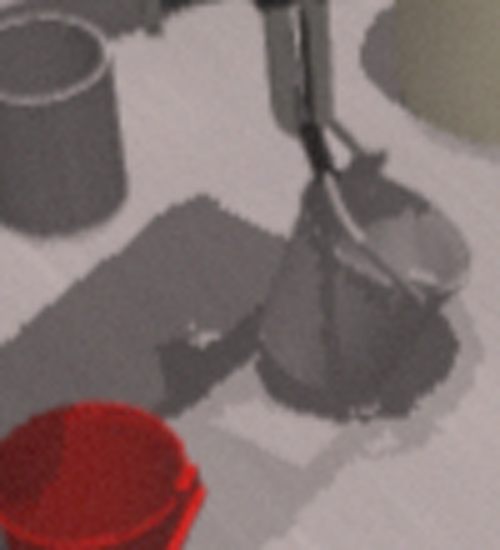

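```bash
python3 - <<'E'
from h import *
snap('top','t3.png')
a=np.linspace(0,2*np.pi,60)
out=[]
for n,f,x,y in(('side','s3.png',230,160),('top','t3.png',190,180)):
    I=cv2.imread('pics/'+f)[y:y+100,x:x+100]; I=cv2.resize(I,None,fx=4,fy=4,interpolation=cv2.INTER_CUBIC); J=cv2.convertScaleAbs(I,alpha=1.5)
    K=J.copy()
    for r,z,c in((.05,.088,(0,255,0)),(.038,0,(255,255,0))):
        q=proj(n,np.c_[.583+r*np.cos(a),.2135+r*np.sin(a),0*a+z]); cv2.polylines(K,[((q-[x,y])*4).astype(np.int32)],True,c,1)
    out.append(np.hstack([J,K]) if n=='side' else K)
cv2.imwrite('pics/v4.png',np.hstack(out)[:, :] if 0 else cv2.resize(np.hstack(out),(1200,400))[:, :1200])
im=cv2.imread('pics/v4.png'); cv2.imwrite('pics/v4.png',cv2.resize(np.vstack([out[0],np.hstack([out[1],0*out[1]])])[:600],(800,600)))
E
```

```text
(no output)
```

View pics/v4.png

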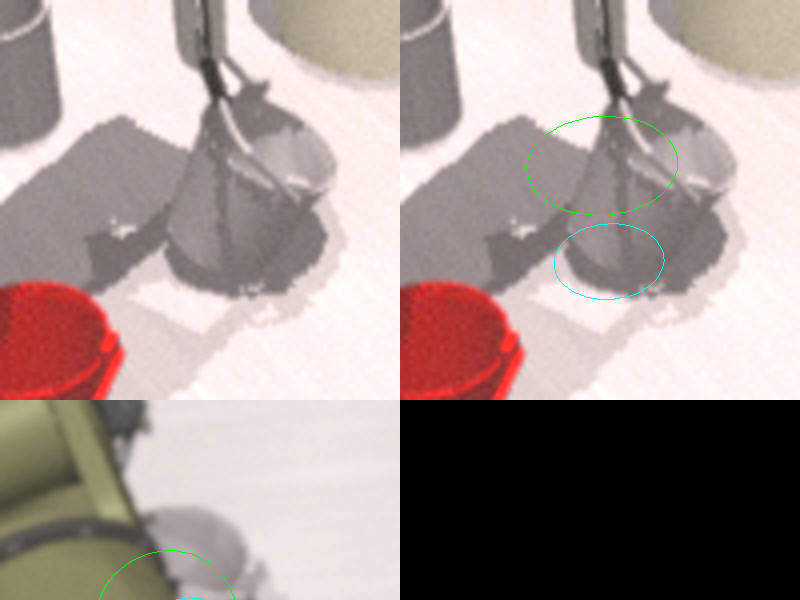

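The pail has tilted about 0.3 rad towards +x: its rim is near (275,165) where the model puts it at (200,165). The grip's friction on the rod is dragging the pail instead of letting the bail swing. I'll retrace the arc to set the pail down, then open slightly so the fingers only cage the rod, and push with the rear finger.

Emit:
arm_command(
  increments=[
    {"slide":[-0.008,0.003,0.0008],"yaw":0,"gripper":0},
    {"slide":[-0.0144,0.0053,0.0006],"yaw":0,"gripper":0},
    {"slide":[-0.0208,0.0076,-0.0002],"yaw":0,"gripper":0},
    {"slide":[-0.027,0.0099,-0.0017],"yaw":0,"gripper":0},
    {"slide":[-0.033,0.0121,-0.0038],"yaw":0,"gripper":0},
    {"slide":[-0.0388,0.0142,-0.0066],"yaw":0,"gripper":0},
    {"slide":[-0.0444,0.0162,-0.01],"yaw":0,"gripper":0},
    {"slide":[-0.0496,0.0182,-0.0139],"yaw":0,"gripper":0},
  ],
  grip_force=3,
)

```text
time_s: 6.72
ee_pos: [0.5556, 0.2635, 0.1294]
eef_rot: [-3.142, 0.0, 1.22]
force: [-2.5, 1.7, 1.9]
grip_width: 0.0058
```

Emit:
arm_command(
  increments=[
    {"slide":[0,0,0],"yaw":0,"gripper":0},
    {"slide":[0,0,0],"yaw":0,"gripper":0.1},
    {"slide":[0,0,0],"yaw":0,"gripper":0.14},
    {"slide":[0,0,0],"yaw":0,"gripper":0.14},
    {"slide":[0,0,0],"yaw":0,"gripper":0.14},
  ],
)

```text
time_s: 7.35
ee_pos: [0.5561, 0.2633, 0.1297]
eef_rot: [3.142, 0.0, 1.22]
force: [-0.2, 0.1, -0.4]
grip_width: 0.0131
```

```bash
cat >> h.py <<'E'
def ov(f,out,px=.583,py=.2135,x=225,y=155,k=6):
    a=np.linspace(0,2*np.pi,60); snap('side',f); I=cv2.imread('pics/'+f)[y:y+100,x:x+100]
    I=cv2.convertScaleAbs(cv2.resize(I,None,fx=k,fy=k,interpolation=cv2.INTER_CUBIC),alpha=1.4)
    for r,z,c in((.05,.088,(0,255,0)),(.038,0,(255,255,0))):
        q=proj('side',np.c_[px+r*np.cos(a),py+r*np.sin(a),0*a+z]); cv2.polylines(I,[((q-[x,y])*k).astype(np.int32)],True,c,1)
    cv2.imwrite('pics/'+out,I); o=readout.get_obs();print(o['ee_pos'],o['grip_width'],o['force'])
E
python3 -c "
from h import *
ov('s5.png','v5.png')"
```

```text
[0.55607333 0.26330259 0.12974283] 0.01339518000994289 [-0.89134557  0.55372249  0.22524371]
```

View pics/v5.png

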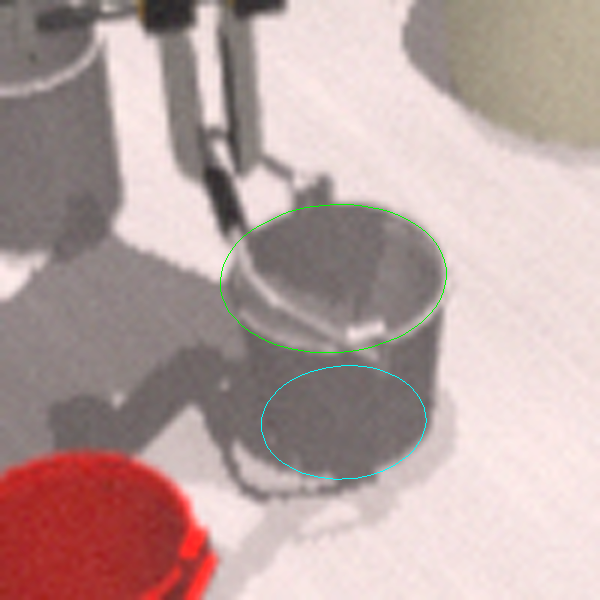

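The pail is back in its original place and upright, matching the outline, and the bail rests caged against the rear finger. Pushing forward in the cage.

Emit:
arm_command(
  increments=[
    {"slide":[0.0032,-0.0012,0.0015],"yaw":0,"gripper":0.14},
    {"slide":[0.0064,-0.0023,0.003],"yaw":0,"gripper":0.14},
    {"slide":[0.0096,-0.0035,0.0045],"yaw":0,"gripper":0.14},
    {"slide":[0.0128,-0.0047,0.006],"yaw":0,"gripper":0.14},
    {"slide":[0.016,-0.0058,0.007],"yaw":0,"gripper":0.14},
    {"slide":[0.0192,-0.007,0.008],"yaw":0,"gripper":0.14},
    {"slide":[0.0224,-0.0082,0.009],"yaw":0,"gripper":0.14},
    {"slide":[0.0256,-0.0094,0.01],"yaw":0,"gripper":0.14},
  ],
)

```text
time_s: 8.4
ee_pos: [0.5818, 0.2539, 0.1398]
eef_rot: [3.142, 0.0, 1.22]
force: [0.0, 0.8, 0.6]
grip_width: 0.0132
```

Emit:
arm_command(
  increments=[
    {"slide":[0.0032,-0.0012,0],"yaw":0,"gripper":0.14},
    {"slide":[0.0064,-0.0023,0],"yaw":0,"gripper":0.14},
    {"slide":[0.0096,-0.0035,0],"yaw":0,"gripper":0.14},
    {"slide":[0.0128,-0.0047,0],"yaw":0,"gripper":0.14},
    {"slide":[0.016,-0.0058,0],"yaw":0,"gripper":0.14},
    {"slide":[0.0192,-0.007,0],"yaw":0,"gripper":0.14},
    {"slide":[0.0224,-0.0082,0],"yaw":0,"gripper":0.14},
    {"slide":[0.0256,-0.0094,0],"yaw":0,"gripper":0.14},
  ],
)

```text
time_s: 9.4
ee_pos: [0.6074, 0.2445, 0.1397]
eef_rot: [-3.142, -0.0, 1.22]
force: [-0.1, -0.7, 0.2]
grip_width: 0.0135
```

```bash
python3 -c "
from h import *
ov('s6.png','v6.png')"
```

```text
[0.60767065 0.24434705 0.1397009 ] 0.013464132035418706 [ 0.07795913  0.24749604 -0.1218776 ]
```

View pics/v6.png

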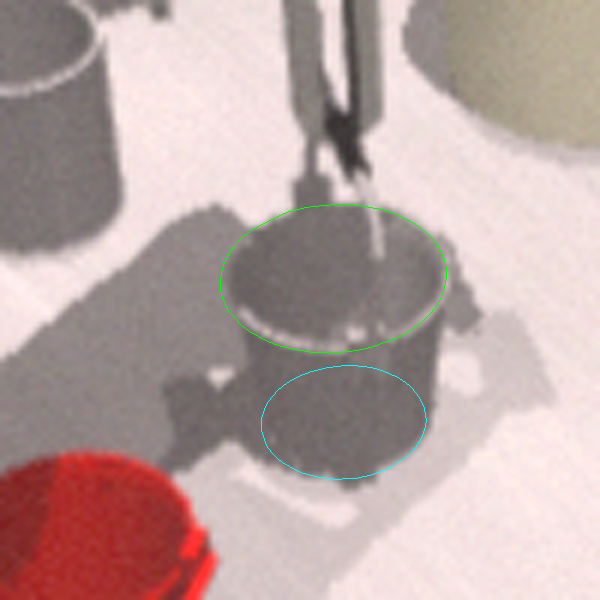

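The pail stands on its outline and the bail is up at (345,150), about 12 mm past the axis, with near-zero force. Releasing, waiting, then moving along to the sleeve.

Emit:
arm_command(
  increments=[
    {"slide":[0,0,0],"yaw":0,"gripper":0.4},
    {"slide":[0,0,0],"yaw":0,"gripper":0.4},
    {"slide":[0,0,0],"yaw":0,"gripper":0.4},
    {"slide":[0,0,0],"yaw":0,"gripper":0.4},
    {"slide":[0,0,0],"yaw":0,"gripper":0.4},
    {"slide":[0,0,0],"yaw":0,"gripper":0.4},
    {"slide":[0,0,0],"yaw":0,"gripper":0.4},
    {"slide":[0,0,0],"yaw":0,"gripper":0.4},
  ],
)

```text
time_s: 10.45
ee_pos: [0.6072, 0.2446, 0.1397]
eef_rot: [-3.142, 0.0, 1.22]
force: [0.1, -0.0, -0.2]
grip_width: 0.0374
```

Emit:
arm_command(
  increments=[
    {"slide":[-0.006,-0.017,0],"yaw":0,"gripper":0.4},
    {"slide":[-0.0129,-0.0352,0],"yaw":0,"gripper":0.4},
    {"slide":[-0.0129,-0.0352,0],"yaw":0,"gripper":0.4},
    {"slide":[-0.0129,-0.0352,0],"yaw":0,"gripper":0.4},
  ],
)

```text
time_s: 10.95
ee_pos: [0.5945, 0.2099, 0.1399]
eef_rot: [3.141, -0.0, 1.22]
force: [0.0, 0.0, 0.9]
grip_width: 0.0377
```

```bash
python3 -c "
from h import *
ov('s7.png','v7.png')"
```

```text
[0.59448944 0.21000988 0.13978145] 0.037251139086253084 [0.88275903 0.92689047 0.05902327]
```

View pics/v7.png

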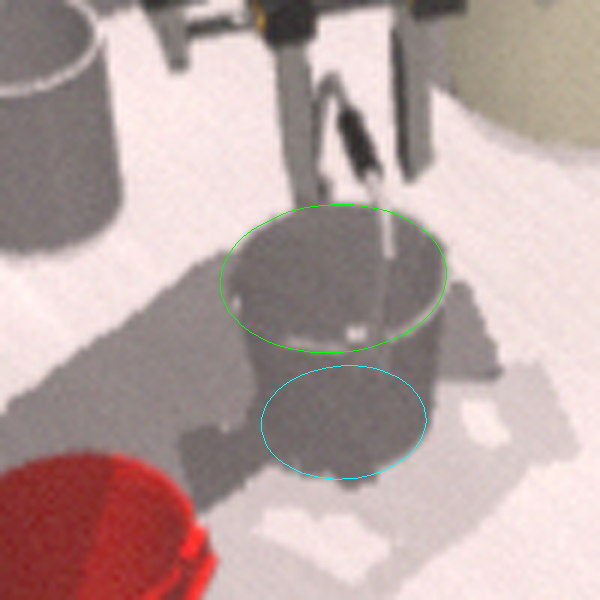

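The bail stands untouched, leaning on its stop, with the sleeve at (357,143) between the open fingers. Gripping the sleeve and lifting.

Emit:
arm_command(
  increments=[
    {"slide":[0,0,0],"yaw":0,"gripper":0},
    {"slide":[0,0,0],"yaw":0,"gripper":0},
    {"slide":[0,0,0],"yaw":0,"gripper":0},
    {"slide":[0,0,0],"yaw":0,"gripper":0},
    {"slide":[0,0,0],"yaw":0,"gripper":0},
  ],
  grip_force=25,
)

```text
time_s: 11.62
ee_pos: [0.5943, 0.2094, 0.1397]
eef_rot: [-3.142, -0.0, 1.22]
force: [1.0, 0.9, -1.2]
grip_width: 0.0111
```

Emit:
arm_command(
  increments=[
    {"slide":[0,0,0.003],"yaw":0,"gripper":0},
    {"slide":[0,0,0.008],"yaw":0,"gripper":0},
    {"slide":[0,0,0.014],"yaw":0,"gripper":0},
    {"slide":[0,0,0.022],"yaw":0,"gripper":0},
    {"slide":[0,0,0.03],"yaw":0,"gripper":0},
    {"slide":[0,0,0.04],"yaw":0,"gripper":0},
    {"slide":[0,0,0.05],"yaw":0,"gripper":0},
    {"slide":[0,0,0.06],"yaw":0,"gripper":0},
  ],
)

```text
time_s: 12.62
ee_pos: [0.5943, 0.2094, 0.2005]
eef_rot: [3.141, -0.0, 1.22]
force: [0.3, -0.6, -3.8]
grip_width: 0.0111
```

Lifted: width 11 mm, load about 4 N. Carrying it to a point 90 mm in front of the hooks.

Emit:
arm_command(
  increments=[
    {"slide":[0,0,0.013],"yaw":0,"gripper":0},
    {"slide":[0,0,0.026],"yaw":0,"gripper":0},
    {"slide":[0,0,0.04],"yaw":0,"gripper":0},
    {"slide":[0,0,0.051],"yaw":0,"gripper":0},
    {"slide":[-0.0005,-0.004,0.051],"yaw":0.01,"gripper":0},
    {"slide":[-0.002,-0.014,0.051],"yaw":0.03,"gripper":0},
    {"slide":[-0.004,-0.03,0.051],"yaw":0.05,"gripper":0},
    {"slide":[-0.0065,-0.05,0.051],"yaw":0.08,"gripper":0},
  ],
)

```text
time_s: 13.62
ee_pos: [0.5874, 0.1584, 0.25]
eef_rot: [-3.141, 0.001, 1.302]
force: [0.1, -0.7, -4.5]
grip_width: 0.011
```

Emit:
arm_command(
  increments=[
    {"slide":[-0.003,-0.022,0],"yaw":0.03,"gripper":0},
    {"slide":[-0.006,-0.044,0],"yaw":0.06,"gripper":0},
    {"slide":[-0.009,-0.066,0],"yaw":0.09,"gripper":0},
    {"slide":[-0.012,-0.088,0],"yaw":0.12,"gripper":0},
    {"slide":[-0.015,-0.11,0],"yaw":0.16,"gripper":0},
    {"slide":[-0.018,-0.132,0],"yaw":0.19,"gripper":0},
    {"slide":[-0.021,-0.154,0],"yaw":0.23,"gripper":0},
    {"slide":[-0.023,-0.176,0],"yaw":0.26,"gripper":0},
  ],
)

```text
time_s: 14.62
ee_pos: [0.5642, -0.0179, 0.2502]
eef_rot: [-3.141, 0.0, 1.561]
force: [0.6, -0.2, -4.6]
grip_width: 0.011
```

Emit:
arm_command(
  increments=[
    {"slide":[-0.003,-0.024,0],"yaw":0.04,"gripper":0},
    {"slide":[-0.006,-0.05,0],"yaw":0.07,"gripper":0},
    {"slide":[-0.01,-0.078,0],"yaw":0.11,"gripper":0},
    {"slide":[-0.014,-0.106,0],"yaw":0.15,"gripper":0},
    {"slide":[-0.018,-0.134,0],"yaw":0.19,"gripper":0},
    {"slide":[-0.021,-0.16,0],"yaw":0.23,"gripper":0},
    {"slide":[-0.024,-0.18,0],"yaw":0.26,"gripper":0},
    {"slide":[-0.025,-0.191,0],"yaw":0.27,"gripper":0},
  ],
)

```text
time_s: 15.62
ee_pos: [0.5391, -0.2088, 0.2503]
eef_rot: [-3.141, -0.0, 1.83]
force: [-0.3, 0.0, -5.3]
grip_width: 0.0113
```

Emit:
arm_command(
  increments=[
    {"slide":[0,0,0],"yaw":0,"gripper":0},
    {"slide":[0,0,0],"yaw":0,"gripper":0},
    {"slide":[0,0,0],"yaw":0,"gripper":0},
    {"slide":[0,0,0],"yaw":0,"gripper":0},
  ],
)

```text
time_s: 16.12
ee_pos: [0.5399, -0.2072, 0.2508]
eef_rot: [-3.142, -0.0, 1.83]
force: [0.3, -0.1, -4.4]
grip_width: 0.0109
```

```bash
python3 - <<'E'
from h import *
P=np.array([.6265,-.1845,.232]);w=.26
X=np.array([np.cos(w),np.sin(w),0]);Y=np.array([-np.sin(w),np.cos(w),0]);Z=np.array([0,0,1.])
o=readout.get_obs();G=o['ee_pos']+[0,0,.0175];print(o['ee_pos'])
out=[]
for n,x,y in(('side',355,170),('top',315,135)):
    snap(n,n+'8.png');I=cv2.imread(f'pics/{n}8.png')[y:y+120,x:x+80]; I=cv2.convertScaleAbs(cv2.resize(I,None,fx=5,fy=5,interpolation=cv2.INTER_CUBIC),alpha=1.2)
    for s in(-.034,.034):
        q=proj(n,[P+X*a+Y*s+Z*b for a,b in((.105,.013),(.017,.013),(.015,-.007),(-.015,-.007),(-.018,.019))])
        cv2.polylines(I,[((q-[x,y]+.5)*5).astype(np.int32)],False,(0,255,0),1)
    q=proj(n,[G-Y*.05,G-Y*.02,G+Y*.02,G+Y*.05]);cv2.polylines(I,[((q-[x,y]+.5)*5).astype(np.int32)],False,(0,0,255),1)
    out.append(I)
cv2.imwrite('pics/v8.png',np.hstack(out))
E
```

```text
[ 0.53989061 -0.2071881   0.25077131]
```

View pics/v8.png

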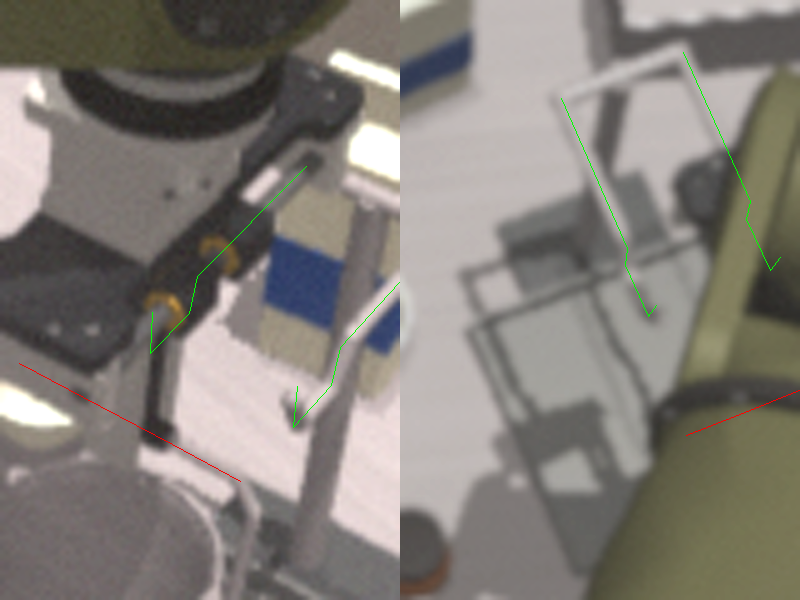

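The hook model (green) fits the hooks within about 1 pixel, for example the near tip at (293,425). The red line lies on the bail rod. Moving in, then lowering.

Emit:
arm_command(
  increments=[
    {"slide":[0.004,0.001,0],"yaw":0,"gripper":0},
    {"slide":[0.014,0.0036,0],"yaw":0,"gripper":0},
    {"slide":[0.028,0.0073,0],"yaw":0,"gripper":0},
    {"slide":[0.043,0.0113,0],"yaw":0,"gripper":0},
    {"slide":[0.058,0.0152,0],"yaw":0,"gripper":0},
    {"slide":[0.072,0.0189,0],"yaw":0,"gripper":0},
    {"slide":[0.082,0.0215,0],"yaw":0,"gripper":0},
    {"slide":[0.0866,0.0227,0],"yaw":0,"gripper":0},
  ],
)

```text
time_s: 17.23
ee_pos: [0.627, -0.1846, 0.2504]
eef_rot: [-3.141, -0.0, 1.83]
force: [0.1, 1.0, -3.8]
grip_width: 0.011
```

Emit:
arm_command(
  increments=[
    {"slide":[0,0,0],"yaw":0,"gripper":0},
    {"slide":[0,0,0],"yaw":0,"gripper":0},
    {"slide":[0,0,-0.005],"yaw":0,"gripper":0},
    {"slide":[0,0,-0.012],"yaw":0,"gripper":0},
    {"slide":[0,0,-0.019],"yaw":0,"gripper":0},
    {"slide":[0,0,-0.026],"yaw":0,"gripper":0},
    {"slide":[0,0,-0.031],"yaw":0,"gripper":0},
    {"slide":[0,0,-0.031],"yaw":0,"gripper":0},
  ],
)

```text
time_s: 18.23
ee_pos: [0.6263, -0.1848, 0.2193]
eef_rot: [-3.141, -0.0, 1.83]
force: [-0.3, -0.3, -3.5]
grip_width: 0.0114
```

Emit:
arm_command(
  increments=[
    {"slide":[0,0,-0.002],"yaw":0,"gripper":0},
    {"slide":[0,0,-0.004],"yaw":0,"gripper":0},
    {"slide":[0,0,-0.005],"yaw":0,"gripper":0},
    {"slide":[0,0,-0.005],"yaw":0,"gripper":0},
    {"slide":[0,0,-0.005],"yaw":0,"gripper":0},
  ],
)

```text
time_s: 18.85
ee_pos: [0.6264, -0.1849, 0.2149]
eef_rot: [3.141, 0.0, 1.83]
force: [0.4, 0.1, -4.0]
grip_width: 0.0109
```

Emit:
arm_command(
  increments=[
    {"slide":[0,0,-0.0007],"yaw":0,"gripper":0},
    {"slide":[0,0,-0.0013],"yaw":0,"gripper":0},
    {"slide":[0,0,-0.002],"yaw":0,"gripper":0},
    {"slide":[0,0,-0.002],"yaw":0,"gripper":0},
    {"slide":[0,0,-0.002],"yaw":0,"gripper":0},
  ],
)

```text
time_s: 19.48
ee_pos: [0.6266, -0.185, 0.214]
eef_rot: [3.14, 0.001, 1.83]
force: [-3.7, 1.4, 6.1]
grip_width: 0.0114
```

Seated: the load has gone over to the hooks, with the rod at z≈0.2315 against 0.232. Relaxing slightly and releasing gradually.

Emit:
arm_command(
  increments=[
    {"slide":[0,0,0.001],"yaw":0,"gripper":0},
    {"slide":[0,0,0.001],"yaw":0,"gripper":0},
    {"slide":[0,0,0.001],"yaw":0,"gripper":0.13},
    {"slide":[0,0,0.001],"yaw":0,"gripper":0.14},
    {"slide":[0,0,0.001],"yaw":0,"gripper":0.16},
    {"slide":[0,0,0.001],"yaw":0,"gripper":0.18},
    {"slide":[0,0,0.001],"yaw":0,"gripper":0.2},
    {"slide":[0,0,0.001],"yaw":0,"gripper":0.22},
  ],
  grip_force=10,
)

```text
time_s: 20.48
ee_pos: [0.6264, -0.1849, 0.2138]
eef_rot: [3.142, 0.0, 1.83]
force: [0.2, -0.1, 0.5]
grip_width: 0.0207
```

Emit:
arm_command(
  increments=[
    {"slide":[0,0,0],"yaw":0,"gripper":0.25},
    {"slide":[0,0,0],"yaw":0,"gripper":0.3},
    {"slide":[0,0,0],"yaw":0,"gripper":0.4},
    {"slide":[0,0,0],"yaw":0,"gripper":0.5},
    {"slide":[0,0,0],"yaw":0,"gripper":0.5},
    {"slide":[0,0,0],"yaw":0,"gripper":0.5},
    {"slide":[0,0,0],"yaw":0,"gripper":0.5},
    {"slide":[0,0,0],"yaw":0,"gripper":0.5},
  ],
)

```text
time_s: 21.48
ee_pos: [0.6264, -0.1849, 0.2138]
eef_rot: [3.142, 0.0, 1.83]
force: [0.2, 0.3, -0.5]
grip_width: 0.047
```

Emit:
arm_command(
  increments=[
    {"slide":[0,0,0.01],"yaw":0,"gripper":0.5},
    {"slide":[0,0,0.03],"yaw":0,"gripper":0.5},
    {"slide":[0,0,0.06],"yaw":0,"gripper":0.5},
    {"slide":[0,0,0.09],"yaw":0,"gripper":0.5},
    {"slide":[-0.05,0,0.12],"yaw":0,"gripper":0.5},
    {"slide":[-0.1,0.02,0.12],"yaw":0,"gripper":0.5},
    {"slide":[-0.15,0.05,0.12],"yaw":0,"gripper":0.5},
    {"slide":[-0.2,0.09,0.12],"yaw":0,"gripper":0.5},
  ],
)

```text
time_s: 22.48
ee_pos: [0.4259, -0.0953, 0.3344]
eef_rot: [3.141, 0.001, 1.829]
force: [0.8, 0.3, 1.1]
grip_width: 0.0467
```

Emit:
arm_command(
  increments=[
    {"slide":[-0.03,0.05,0],"yaw":0,"gripper":0.5},
    {"slide":[-0.06,0.1,0],"yaw":0,"gripper":0.5},
    {"slide":[-0.08,0.15,0],"yaw":0,"gripper":0.5},
    {"slide":[-0.08,0.2,0],"yaw":0,"gripper":0.5},
    {"slide":[-0.08,0.25,0],"yaw":0,"gripper":0.5},
    {"slide":[-0.08,0.3,0],"yaw":0,"gripper":0.5},
    {"slide":[-0.08,0.3,0],"yaw":0,"gripper":0.5},
    {"slide":[-0.08,0.3,0],"yaw":0,"gripper":0.5},
  ],
)

```text
time_s: 23.48
ee_pos: [0.3476, 0.2038, 0.3342]
eef_rot: [3.141, 0.0, 1.83]
force: [-0.1, -0.5, 0.8]
grip_width: 0.047
```

```bash
python3 - <<'E'
from h import *
P=np.array([.6265,-.1845,.232]);w=.26
X=np.array([np.cos(w),np.sin(w),0]);Y=np.array([-np.sin(w),np.cos(w),0])
x,y=325,160
a=np.linspace(0,2*np.pi,60)
fr=[]
snap('top','top9.png')
for k in range(2):
    snap('side',f'side9{k}.png');fr.append(cv2.imread(f'pics/side9{k}.png').astype(int))
print('side diff',np.abs(fr[0]-fr[1])[y:y+150,x:x+150].max(),np.abs(fr[0]-fr[1])[y:y+150,x:x+150].mean())
out=[]
for n,f,x,y in(('side','side90.png',345,170),('top','top9.png',315,135)):
    I=cv2.imread('pics/'+f);A=cv2.convertScaleAbs(cv2.resize(I[y:y+120,x:x+80],None,fx=5,fy=5,interpolation=cv2.INTER_CUBIC),alpha=1.3)
    C=P-[0,0,.158]
    for r,z,c in((.05,.088,(0,255,0)),(.038,0,(255,255,0))):
        q=proj(n,np.array([C+X*r*np.cos(t)+Y*r*np.sin(t)+[0,0,z] for t in a]));cv2.polylines(A,[((q-[x,y]+.5)*5).astype(np.int32)],True,c,1)
    q=proj(n,[P-Y*.02,P+Y*.02]);cv2.polylines(A,[((q-[x,y]+.5)*5).astype(np.int32)],False,(0,0,255),1)
    g=cv2.cvtColor(I,cv2.COLOR_BGR2GRAY);m=proj(n,[P])[0];print(n,'grip px',m,'ends',q.round(1).tolist())
    u,v=m.astype(int);s=g[v-12:v+13,u-12:u+13];yy,xx=np.nonzero(s<45);print('dark',len(xx),xx.mean()+u-12,yy.mean()+v-12,s.min())
    out.append(A)
cv2.imwrite('pics/v9.png',np.hstack(out));o=readout.get_obs();print(o['time_s'],o['ee_pos'],o['force'])
E
```

```text
side diff 13 1.8732444444444445
side grip px [402.97808519 240.91997183] ends [[411.5, 245.2], [394.6, 236.7]]
dark 16 402.875 240.9375 38
top grip px [374.43042173 187.07529022] ends [[381.6, 184.3], [367.2, 189.8]]
dark 0 nan nan 49
23.625 [0.34778375 0.20323463 0.33412539] [-0.41106001 -0.43544205  0.46461592]<stdin>:19: RuntimeWarning: Mean of empty slice.
  ret = ret.dtype.type(ret / rcount)
```

The viewer has reached its limit, so the last check is numeric. I'll let the pail settle, then check the sleeve, stillness and bystanders from pixels.

Emit:
arm_command(
  increments=[
    {"slide":[0,0,0],"yaw":0,"gripper":0.5},
    {"slide":[0,0,0],"yaw":0,"gripper":0.5},
    {"slide":[0,0,0],"yaw":0,"gripper":0.5},
    {"slide":[0,0,0],"yaw":0,"gripper":0.5},
    {"slide":[0,0,0],"yaw":0,"gripper":0.5},
    {"slide":[0,0,0],"yaw":0,"gripper":0.5},
    {"slide":[0,0,0],"yaw":0,"gripper":0.5},
    {"slide":[0,0,0],"yaw":0,"gripper":0.5},
  ],
)

```text
time_s: 24.62
ee_pos: [0.3476, 0.2041, 0.3337]
eef_rot: [-3.142, -0.0, 1.83]
force: [-0.3, -0.4, -0.5]
grip_width: 0.0471
```

```bash
python3 - <<'E'
from h import *
F=[cv2.imread('pics/side90.png')]
for k in range(6): snap('side',f'sideA{k}.png');F.append(cv2.imread(f'pics/sideA{k}.png'))
g=[cv2.cvtColor(f,cv2.COLOR_BGR2GRAY).astype(np.float32)[225:330,355:440] for f in F]
w=cv2.createHanningWindow(g[0].shape[::-1],cv2.CV_32F)
for i in range(0,6): print(np.round(cv2.phaseCorrelate(g[i],g[6],w),3),np.abs(g[i]-g[6]).mean().round(2),end=' | ')
G=cv2.cvtColor(F[6],cv2.COLOR_BGR2GRAY);s=G[229:254,391:416];yy,xx=np.nonzero(s<60);print('\nsleeve',len(xx),xx.mean()+391,yy.mean()+229)
c=np.cov(np.c_[xx,yy].T);print('axis',np.degrees(.5*np.arctan2(2*c[0,1],c[0,0]-c[1,1])),'expected',np.degrees(np.arctan2(8.5,16.9)))
# rim ellipse search: level pail below seat
P=np.array([.6265,-.1845,0]);a=np.linspace(0,2*np.pi,200);E=cv2.magnitude(cv2.Sobel(G,cv2.CV_32F,1,0),cv2.Sobel(G,cv2.CV_32F,0,1));best=[]
for dx in np.arange(-.03,.031,.003):
  for dy in np.arange(-.02,.021,.004):
   for dz in np.arange(-.012,.013,.004):
    q=proj('side',np.c_[P[0]+dx+.05*np.cos(a),P[1]+dy+.05*np.sin(a),0*a+.162+dz]).astype(np.float32)
    best.append((cv2.remap(E,q[:,:1].copy(),q[:,1:].copy(),1).mean(),dx,dy,dz))
print('rim fit',np.round(sorted(best)[-3:],3))
# bystanders: top and side local differences vs start
A=cv2.imread('pics/top0.png').astype(int);B=cv2.imread('pics/top9.png').astype(int)
for n,(u,v) in dict(jar=(317,245),bowl=(305,199),mug=(153,257),turner=(448,235)).items(): print(n,np.abs(A-B)[v-15:v+15,u-15:u+15].mean().round(1))
S0=cv2.imread('pics/side0.png').astype(int)
for n,(u,v) in dict(jar=(320,278),bowl=(363,248),mug=(229,175),turner=(430,410)).items(): print('side',n,np.abs(S0-F[6])[v-14:v+14,u-14:u+14].mean().round(1))
E
```

```text
Traceback (most recent call last):
ValueError: setting an array element with a sequence. The requested array has an inhomogeneous shape after 1 dimensions. The detected shape was (2,) + inhomogeneous part.
```

```bash
python3 - <<'E'
from h import *
F=[cv2.imread('pics/side90.png')]+[cv2.imread(f'pics/sideA{k}.png') for k in range(6)]
g=[cv2.cvtColor(f,cv2.COLOR_BGR2GRAY).astype(np.float32)[225:330,355:440] for f in F]
w=cv2.createHanningWindow(g[0].shape[::-1],cv2.CV_32F)
for i in range(0,6): print(np.round(cv2.phaseCorrelate(g[i],g[6],w)[0],3),np.abs(g[i]-g[6]).mean().round(2),end=' | ')
G=cv2.cvtColor(F[6],cv2.COLOR_BGR2GRAY);s=G[229:254,391:416];yy,xx=np.nonzero(s<60);print('\nsleeve',len(xx),xx.mean()+391,yy.mean()+229)
c=np.cov(np.c_[xx,yy].T);print('axis',np.degrees(.5*np.arctan2(2*c[0,1],c[0,0]-c[1,1])),'expected',np.degrees(np.arctan2(8.5,16.9)))
P=np.array([.6265,-.1845,0]);a=np.linspace(0,2*np.pi,200);E=cv2.magnitude(cv2.Sobel(G,cv2.CV_32F,1,0),cv2.Sobel(G,cv2.CV_32F,0,1));best=[]
for dx in np.arange(-.03,.031,.003):
  for dy in np.arange(-.02,.021,.004):
   for dz in np.arange(-.012,.013,.004):
    q=proj('side',np.c_[P[0]+dx+.05*np.cos(a),P[1]+dy+.05*np.sin(a),0*a+.162+dz]).astype(np.float32)
    best.append((cv2.remap(E,q[:,:1].copy(),q[:,1:].copy(),1).mean(),dx,dy,dz))
print('rim fit',np.round(sorted(best)[-3:],3))
A=cv2.imread('pics/top0.png').astype(int);B=cv2.imread('pics/top9.png').astype(int)
for n,(u,v) in dict(jar=(317,245),bowl=(305,199),mug=(153,257),turner=(448,235)).items(): print(n,np.abs(A-B)[v-15:v+15,u-15:u+15].mean().round(1))
S0=cv2.imread('pics/side0.png').astype(int)
for n,(u,v) in dict(jar=(320,278),bowl=(363,248),mug=(229,175),turner=(430,410)).items(): print('side',n,np.abs(S0-F[6])[v-14:v+14,u-14:u+14].mean().round(1))
E
```

```text
[-0.061  0.098] 1.79 | [-0.037  0.059] 1.8 | [-0.1    0.027] 1.77 | [-0.057  0.082] 1.8 | [0.019 0.041] 1.82 | [-0.011  0.006] 1.81 | 
sleeve 95 404.42105263157896 237.81052631578947
axis -28.279513442500853 expected 26.700501940139578
rim fit [[ 1.43333e+02  9.00000e-03  4.00000e-03 -8.00000e-03]
 [ 1.46756e+02 -0.00000e+00  0.00000e+00  0.00000e+00]
 [ 1.46877e+02  6.00000e-03  4.00000e-03 -8.00000e-03]]
jar 4.4
bowl 5.0
mug 3.5
turner 5.0
side jar 4.3
side bowl 8.4
side mug 3.7
side turner 5.6
```

```bash
python3 -c "
from station import job
print(job.hand_in())"
```

```text
the job is handed in; nothing more can be done
None
```

The pail is hanging by its bail in the drip stand's notches, released and still, and I've handed the job in at about 25 s of the 72 s allowed.

**What I did**
- **First try at the bail:** the tool could only slide and yaw, so I gripped the bare rod beside the sleeve. Friction in the grip tilted the pail by roughly 0.3 rad near the end of the swing. I moved back along the same path, and the pail came to rest upright in its original spot.
- **Raising the bail:** I then caged the rod loosely and pushed it past upright. It stood leaning on its stop, untouched for about a second.
- **Hanging the pail:** I gripped the sleeve, carried the pail over the hook tips, lowered it until the hooks took the load, opened slowly and backed away.

**What the last checks showed**
- **Seating:** the rod seated at about z = 0.2315 m against a target of 0.232 m. In the side view the sleeve sat within 1 pixel of where it should be.
- **Level and height:** the pail rim matched a level, correctly hung pail, though a second fit 6–9 mm away scored about the same. I did not measure the tilt directly.
- **Stillness:** the last six frames shifted by no more than 0.1 pixel.
- **Bystanders:** the picture areas around the jar, bowl, mug and turner were nearly unchanged in both views. The bowl differed most in the side view, which I did not look into.

**Checks that failed or disagreed**
- **Final picture:** the 12-picture limit stopped me from viewing it, so the end state was checked only by numbers.
- **Sleeve in the top view:** the search found no sleeve pixels.
- **Sleeve angle:** a looser threshold in the side view gave an axis of −28° where 27° was expected, and a centre about 3 pixels off. I put this down to other dark pixels in the window, but did not confirm it.

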